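Close and clamp a loaded thermal cycler

ROBOT

A 6-joint arm with a two-finger parallel gripper is mounted at the origin on a cart in front of the work surface, level with it; the furniture and walls round the work are solid. World frame = base frame: x ahead of the robot, y to its left, z up, the work surface at z = 0. Lengths are in mm, angles in rad, forces in N, time in s.
With the tool pointing down it reaches from about 400 to 925 mm from the base axis. Payload 12.5 kg.
Tool frame: the origin (TCP) lies at the very end of the fingers, on their centre line; the grasp point (between the pads) lies env.hold_point_z behind it (env.hold_point_z is the distance from the TCP to the grasp point, in mm); y points along the fingers, z is the direction in which the jaws open and shut, and the axes are right-handed (so a half turn about y gives the same grasp; the last joint's range is limited). The gripper opens to 95 mm and grips with 3 to 60 N. Pads are 20 mm wide; open, the fingers measure 119 mm over their backs; the gripper's body (75 mm by 180 mm) begins 59 mm behind the grasp point.
Start: joints at [1.003, 0.491, 1.559, -0, 1.092, -0.106], TCP at [278.462, 559.558, 214.661] pointing down, gripper open.
Joint ranges: [-3.1, 3.1], [-0.84, 2.19], [0.05, 2.79], [-1.13, 4.28], [0.06, 2.93], [-2.69, 2.69]. Speed limits (rad/s): [2.22, 2.22, 2.79, 3.14, 3.14, 3.14].

INTERFACE

Orientations are given as [roll, pitch, yaw] about the fixed x, y, z axes, in that order (R = Rz(yaw) Ry(pitch) Rx(roll)).
In Python, from cell import env gives the robot as it stands.
- The arm moves only by the shell command python3 -m inch 'ROWS'. ROWS is JSON, one flat list of numbers, 7 for each row, row after row: the shift along the tool's x, y, z in m, then the turn, a rotation vector about the tool's x, y, z in degrees, then the closure, from -1 (fully open) to 1 (shut). In form: [tx, ty, tz, ax, ay, az, hand, tx, ty, tz, ax, ay, az, hand, ...]. A call has 1 to 10 rows; each row shifts and turns the commanded pose from where the row before left it, along the tool's axes as they then stand; what a row does not reach is not made up. A row lasts 1/10 s, in which the tool goes at most 50 mm and 8.59 degrees, less where a joint would pass 70% of its speed; a pose out of reach is approached as far as the arm can. A call is refused whole if a number of a shift passes 0.05 or a number of a turn 8.59, either way. A call with a gripper value outside its range is refused whole. The fingers move at their own pace and stop on an object; the grip force is fixed at half the most. Time passes only in rows, so rows that do not move let the fingers close. It gives the time, the measured TCP pose, the force and the opening at its end, in the units of the state.
- env.state(): the state, without advancing time (a new reading comes with each control period).
- env.read_camera(name): name is "scene" or "top" or "wrist"; returns a dict with "pixels" (480x640x3 uint8, blue, green, red), "depth" (480x640 float32, mm along the optical axis (not along the pixel's ray), 0 where there is no reading), "mtx" (3x3 intrinsics, pixels), "R" (3x3) and "t" (3): a world point X has camera coordinates R X + t. Camera axes: x right, y down, z forward; pixel columns grow to the right and rows downward; lengths in mm; the calibration is good to about 2 mm. A picture is of the moment at which its call begins.
- env.job_done(): hands the job in, once; it reports no verdict.
The state is a dict: "t": time; "joints": joint angles; "qvel": joint speeds; "tau": joint torques, N m; "eef_pos": TCP position; "tcp_rot": TCP orientation; "ft_force": force on the tool from outside, world axes, zero at the start; "moment": the same for the moment, N m; "opening": opening from 0.0 (shut) to 1.0 (fully open).
Only numpy, scipy, OpenCV 4.12 (cv2) and the standard library are available. Lean on these libraries where they do the work, as an engineer would, in place of code of your own. Each camera call takes 0.05 s, during which the arm holds its last target.

TASK

The thermal cycler is loaded but still open. Slide its cover forward until it is fully home over the tubes, then turn the round dial on top of it clockwise, feel for the moment when the sprung pressure plate inside meets the tube caps, go three clicks further and let go. Do not overtighten: too few clicks let the caps pop open, too many crush them, and nothing else on the bench is to be disturbed.

Things in the scene. Friction and masses are not known exactly. Their poses are not given: they have to be found in the camera images.
- cycler: Bench thermal cycler, fixed: white body 325 (x) x 210 (y) mm, deck 84 mm above the worktop. Origin under its middle, on the worktop; its x axis points to its rear, away from the sloping control panel (the front, on the robot's side), z up.
- cover: White sliding cover, 136 (x) x 196 (y) x 51 mm, flat top 150 mm above the worktop; carries the dial. Origin mid-underside, axes as the cycler's. Runs on rails along the cycler's x (about 5 N of friction, nothing else holds it). Home against the front stops its origin is at x = -20 mm in the cycler's frame; it starts 80 to 110 mm farther back. Draw it by the dial or push it from behind.
- dial (a point): On the dial's axis at half the knob's height, 72 mm above the cover's origin (171 mm above the worktop); does not turn with it. Fluted black knob, 46 mm across, from 156 to 186 mm above the worktop, upright on a low collar 54 mm across in the middle of the cover's flat top.
- tube_tray: Clear tray, 126 x 112 mm, with ten closed 2 ml tubes, lying loose in its locators on the deck; origin in the middle of the plate's underside, at deck height, axes as the cycler's. Cap tops 8 mm above the deck. To be left where it lies.
- tray_seat (a point): Where the tray's origin belongs on the deck.
- kit_vial: Bystander: reagent vial 33 mm across, 70 mm tall, standing at the left side of the cycler; origin under its middle.
- kit_vial_b: Bystander: a second such vial, standing a little farther back.
- tape_roll: Bystander: roll of tape lying flat, 96 mm across, 25 mm high, to the right of the cycler.
- cup_a: Bystander: specimen cup 61 mm across, 66 mm high, to the right of the cycler.
- dial_top (a point): Centre of the knob's top, does not turn. 24 clicks a turn (15 degrees each). The knob starts on a click at its anticlockwise end; clockwise from above lowers the plate 1.5 mm a click; 16 clicks to the other end. The clicks are a torque ripple of +-0.12 N m, with 0.045 N m of friction; they hold the knob where it is left.
- cap_level (a point): Middle of the tube caps' top plane, on the cycler. The hidden plate in the cover meets the caps 2 to 10 clicks from the start; how many differs each time and cannot be seen. On contact it presses 11 N at once, then 3 N more a click: the dial's torque, averaged over a click, jumps by 0.06 N m, then grows 0.017 N m a click. Over 27 N crushes the tubes.

How it is judged:
By the outcome, as a careful person would: the job done as asked, in the order asked, and still so for the second after the job is handed in, with the robot touching nothing.
It also fails if it takes over 72 s, if anything falls off the work surface, if the arm or the gripper's body presses on something with over 40 N, if the wrist force passes 120 N, or if a joint passes its speed limit or range.

## Working session

There is one attempt and no reset: what is moved stays moved. The work goes in short steps, Python scripts to look and compute and a shell command to move; the robot and the scene stay as the last step left them, time stands still between calls to the robot, and variables do not carry over. Pictures are saved under pics/ and viewed, and the job is handed in when it is done.

```bash
ls -la; mkdir -p pics
python3 - <<'E'
from cell import env
import cv2
s=env.state()
for k,v in s.items(): print(k,v)
print(env.hold_point_z)
for n in ("scene","top","wrist"):
    c=env.read_camera(n); cv2.imwrite(f"pics/{n}0.png",c["pixels"]); print(n,c["mtx"].tolist(),c["R"].tolist(),c["t"].tolist())
E
```

```text
total 12
drwxr-xr-x  3 agent agent 4096 Dec  7 16:50 .
drwxr-xr-x 23 root  root  4096 Dec  7 16:50 ..
drwxr-xr-x  2 agent agent 4096 Dec  7 16:50 pics
t 0.0
joints [ 1.00339895e+00  4.91547959e-01  1.55950282e+00  1.95849826e-05
  1.09170141e+00 -1.05586984e-01]
qvel [-0.00124216  0.00042484 -0.00152026 -0.00138366 -0.00059165 -0.00052472]
tau [ 6.40833387e-04 -6.12650013e+01 -2.58185560e+01  6.92928233e-02
  4.81635472e-02 -6.44132956e-05]
eef_pos [278.30283351 559.31590347 214.0505814 ]
tcp_rot [-1.57194757e+00  1.39477014e-04 -4.61819515e-01]
ft_force [ 0.05406856  0.41265392 -0.311118  ]
moment [-0.02348476  0.03197478 -0.01159338]
opening 0.999291078807455
18.8
scene [[505.30333364028195, 0.0, 315.18869523556833], [0.0, 505.30333364028195, 241.04027184385495], [0.0, 0.0, 1.0]] [[0.43383433269348065, -0.9009098312649728, 0.012216697856652959], [-0.45234794549034535, -0.229515148789533, -0.8618028386393157], [0.7792105671685069, 0.3683534612383016, -0.5070962626629162]] [-288.7419763170266, 359.20999439092293, 661.6419952496468]
top [[466.19616037442205, 0.0, 319.9111484331631], [0.0, 466.19616037442205, 229.31193872393246], [0.0, 0.0, 1.0]] [[-0.007028194055000608, -0.9999557972292996, 0.006245644549666162], [-0.9957163985547812, 0.006422294348654988, -0.0922366943488086], [0.09219250586366311, -0.006867148084522107, -0.9957175222620941]] [-36.11681475414634, 595.865337045779, 947.4935074558845]
wrist [[426.41115833024105, 0.0, 317.5203881915067], [0.0, 426.41115833024105, 242.75816064000819], [0.0, 0.0, 1.0]] [[0.4464165917477701, 0.8948252398824884, 0.00012915708382545048], [0.8616802957569972, -0.4299199245163032, 0.26958472955275203], [0.2412867474944261, -0.12023580403999413, -0.9629766647797949]] [-623.783807280571, -29.161084390228034, 389.2447139959438]
```

View pics/scene0.png

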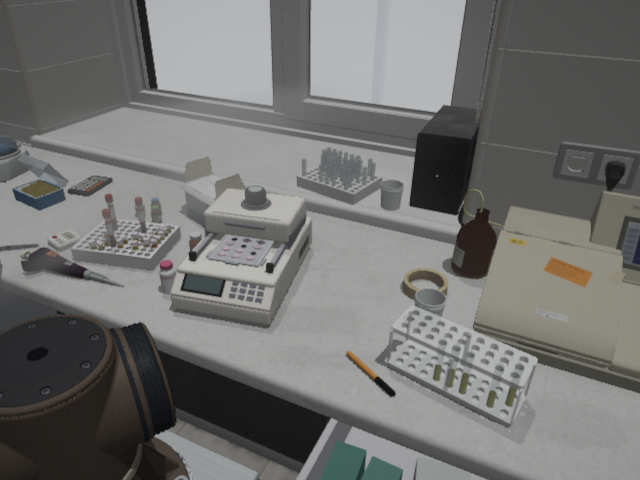

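View pics/top0.png

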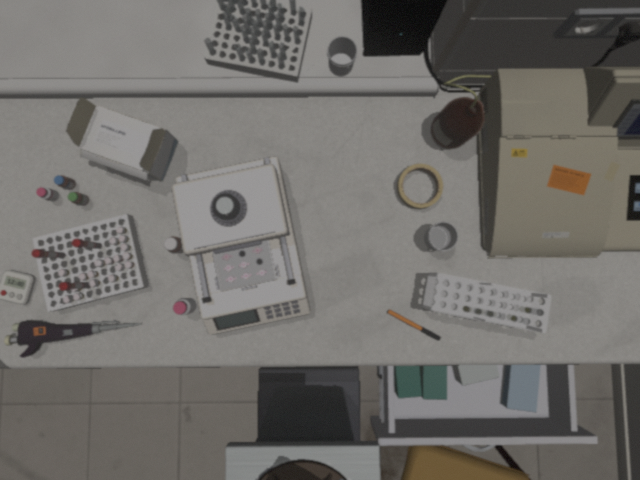

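The top view shows the dial near (227,206), the cover spanning roughly (175,180)–(287,250), and the cycler yawed a few degrees. I'll measure these next with depth and an enlarged crop.

```bash
cat > h.py <<'E'
import numpy as np, cv2
from cell import env
def cloud(c):
    d=c["depth"]; v,u=np.mgrid[0:480,0:640]; K=c["mtx"]
    X=np.stack([(u-K[0,2])/K[0,0]*d,(v-K[1,2])/K[1,1]*d,d],-1)
    W=(X-c["t"])@c["R"]
    W[d<=0]=np.nan
    return W
E
python3 - <<'E'
from h import *
c=env.read_camera("top"); W=cloud(c)
im=c["pixels"][140:340,150:320]; cv2.imwrite("pics/topcrop.png",cv2.resize(im,None,fx=3,fy=3,interpolation=cv2.INTER_CUBIC)); 
reg=np.zeros((480,640),bool); reg[140:340,150:320]=1
z=W[...,2]
def rect(m):
    P=W[m][:,:2].astype(np.float32); r=cv2.minAreaRect(P); return r,len(P)
k=reg&(z>178)&(z<196); P=W[k]; print("knob",len(P),P.mean(0),cv2.minEnclosingCircle(P[:,:2].astype(np.float32)))
cv=reg&(z>142)&(z<157); print("cover",rect(cv), np.median(z[cv]))
dk=reg&(z>76)&(z<97); print("deck",rect(dk),np.median(z[dk]))
lo=reg&(z>40); print("all",rect(lo), cv2.boxPoints(rect(lo)[0]).tolist())
print("table",np.nanmedian(z[300:340,330:380]))
E
```

```text
knob 521 [623.69554394 128.12341777 185.56016298] ((624.5036010742188, 129.15011596679688), 22.986083984375)
cover (((624.5894775390625, 129.3294219970703), (136.21478271484375, 195.87327575683594), 11.404481887817383), 7043) 150.04443695184767
deck (((609.0701904296875, 148.47593688964844), (373.6994323730469, 253.82115173339844), 11.540169715881348), 7517) 84.97728160124603
all (((598.3028564453125, 150.73455810546875), (410.8595275878906, 264.1233215332031), 11.742626190185547), 18639) [[370.2957458496094, 238.22421264648438], [424.0490417480469, -20.371471405029297], [826.3099365234375, 63.244903564453125], [772.556640625, 321.840576171875]]
table 0.05244002634433251
```

View pics/topcrop.png

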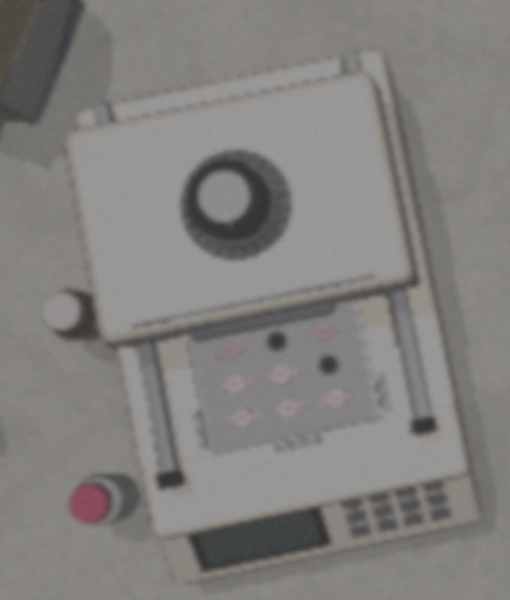

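Depth puts the dial axis at about (624.5, 129.2), where the knob circle and the cover-rectangle centre agree. Cycler yaw is about +11.4°. Before moving, I'll check for tall obstacles and work out the approach rows.

```bash
cat > m.py <<'E'
from cell import env
import numpy as np
s=env.state(); f=s["ft_force"]; m=s["moment"]; r=np.degrees(s["tcp_rot"])
print(f"t{s['t']:.2f} p{np.round(s['eef_pos'],1)} r{np.round(r,2)} F{np.round(f,1)} M{np.round(m,3)} j6 {s['joints'][5]:.4f} tau6 {s['tau'][5]:.3f} op {s['opening']:.3f}")
E
cat > go.py <<'E'
import sys,numpy as np
from cell import env
from scipy.spatial.transform import Rotation as R
s=env.state(); T=R.from_euler('xyz',s["tcp_rot"]).as_matrix()
d=np.array([float(a) for a in sys.argv[1:4]])-s["eef_pos"]
print("tool shift mm",np.round(T.T@d,1))
E
python3 m.py; python3 go.py 624.5 129.2 235
python3 - <<'E'
from h import *
c=env.read_camera("top");W=cloud(c);z=W[...,2]
m=(z>110)&(W[...,0]<850)&(W[...,0]>250)&(W[...,1]>-150)
for a in range(250,850,50):
  print(a,[(b,int(np.nanmax(z[q]))) for b in range(-150,500,50) if (q:=m&(W[...,0]>=a)&(W[...,0]<a+50)&(W[...,1]>=b)&(W[...,1]<b+50)).any()])
E
```

```text
t0.20 p[278.4 559.4 214.3] r[-90.03   0.   -26.46] F[-0.7  0.4 -0. ] M[-0.036  0.025  0.024] j6 -0.1056 tau6 -0.000 op 1.001
tool shift mm [ 501.5  -20.6 -231. ]
250 []
300 []
350 []
400 []
450 [(400, 129)]
500 [(100, 139), (150, 151), (200, 152), (450, 128)]
550 [(0, 153), (50, 155), (100, 157), (150, 155), (200, 154), (400, 130), (450, 130)]
600 [(0, 153), (50, 155), (100, 190), (150, 185), (200, 154)]
650 [(0, 155), (50, 155), (100, 155), (150, 154), (200, 154)]
700 [(0, 149), (50, 151), (250, 138), (300, 131)]
750 [(250, 138), (400, 137)]
800 [(400, 138)]
```

```bash
python3 -m inch '[0.02,-0.005,-0.009,0,0,0,-1, 0.04,-0.005,-0.018,0,0,0,-1, 0.04,-0.005,-0.018,0,0,0,-1, 0.04,-0.005,-0.018,0,0,0,-1, 0.04,0,-0.018,0,0,0,-1, 0.04,0,-0.018,0,0,0,-1, 0.04,0,-0.018,0,0,0,-1, 0.04,0,-0.018,0,0,0,-1, 0.04,0,-0.018,0,0,0,-1, 0.04,0,-0.018,0,0,0,-1]'; python3 m.py; python3 go.py 624.5 129.2 235
```

```text
t: 1.25
eef_pos: [543.4, 235.6, 234.7]
tcp_rot: [-1.571, -0.0, -0.462]
ft_force: [-0.2, 0.3, -0.2]
opening: 0.998
t1.25 p[543.4 235.6 234.7] r[-89.99  -0.   -26.46] F[-0.2  0.3 -0.2] M[ 0.035  0.005 -0.041] j6 -0.8115 tau6 1.126 op 0.998
tool shift mm [120.   -0.3 -59.1]
```

```bash
python3 -m inch '[0.04,0,-0.02,0,-4,0,-1, 0.04,0,-0.02,0,0,0,-1, 0.028,0,-0.014,0,0,0,-1, 0,0,0,0,-8,0,-1, 0,0,0,0,-8,0,-1, 0,0,0,0,-8,0,-1, 0,0,0,0,-8,0,-1, 0,0,0,0,-8,0,-1, 0,0,0,0,-8,0,-1, 0,0,0,0,-5,0,-1]'; python3 -m inch '[0,0,0,0,0,0,-1]' >/dev/null; python3 m.py; python3 go.py 624.5 129.2 160
python3 - <<'E'
from h import *
c=env.read_camera("wrist"); cv2.imwrite("pics/wrist1.png",c["pixels"])
W=cloud(c); z=W[...,2]
k=(z>178)&(z<196); P=W[k]; print("knob",len(P),P.mean(0),cv2.minEnclosingCircle(P[:,:2].astype(np.float32)))
E
```

```text
t: 2.25
eef_pos: [619.2, 144.0, 234.5]
tcp_rot: [-1.571, 0.0, 0.538]
ft_force: [-0.4, 0.5, 0.0]
opening: 0.998
t2.35 p[619.2 144.  234.5] r[-8.999e+01  1.000e-02  3.061e+01] F[-0.7  0.2  0.4] M[ 0.085 -0.012 -0.031] j6 -1.9804 tau6 -1.362 op 0.999
tool shift mm [ -2.9  74.5 -15.5]
knob 5040 [621.84197122 127.39518206 184.07076381] ((623.7115478515625, 128.21177673339844), 23.195043563842773)
```

View pics/wrist1.png

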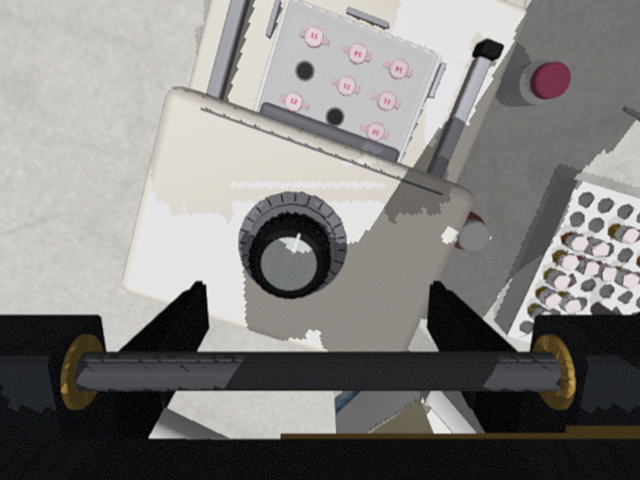

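The wrist view shows the knob centred near (292,257), with a white index line on its top around (297,240) that I can use as an angle check. Next I'll centre over it and descend.

```bash
python3 -m inch '[-0.003,0,-0.0155,0,0,0,-1, 0,0.02,0,0,0,0,-1, 0,0.02,0,0,0,0,-1, 0,0.015,0,0,0,0,-1, 0,0.01,0,0,0,0,-1, 0,0,0,0,0,0,-1]'; python3 m.py; python3 go.py 624.3 129 160;  python3 - <<'E'
from h import *
c=env.read_camera("wrist"); cv2.imwrite("pics/wrist2.png",c["pixels"])
E
```

```text
t: 3.0
eef_pos: [624.3, 128.4, 168.4]
tcp_rot: [-1.57, 0.002, 0.532]
ft_force: [0.0, 0.1, -0.1]
opening: 0.996
t3.00 p[624.3 128.4 168.4] r[-89.95   0.11  30.46] F[ 0.   0.1 -0.1] M[ 0.077  0.037 -0.019] j6 -2.0030 tau6 0.008 op 0.996
tool shift mm [0.3 8.4 0.5]
```

View pics/wrist2.png

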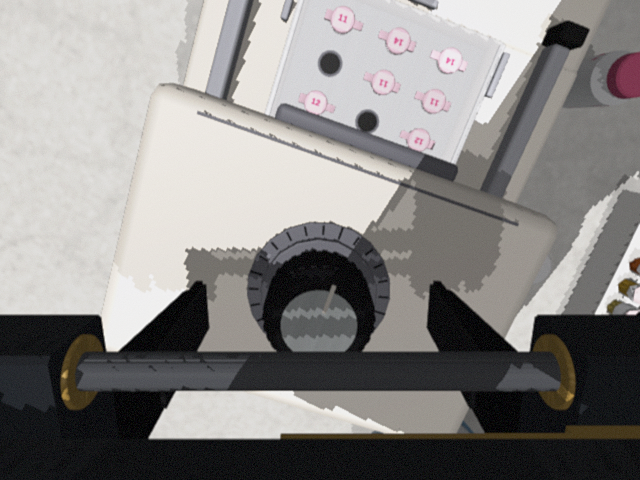

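The knob is centred between the fingers: its column is about 319, with fingertips at 207 and 430. I'll lower the last 9 mm and close.

```bash
python3 -m inch '[0,0.005,0,0,0,0,-1, 0,0.0038,0.0005,0,0,0,-1, 0,0,0,0,0,0,-1, 0,0,0,0,0,0,1, 0,0,0,0,0,0,1, 0,0,0,0,0,0,1, 0,0,0,0,0,0,1, 0,0,0,0,0,0,1, 0,0,0,0,0,0,1]'; python3 m.py; python3 -m inch '[0,0,0,0,0,0,1,0,0,0,0,0,0,1]'; python3 m.py
```

```text
t: 3.95
eef_pos: [624.3, 129.6, 160.9]
tcp_rot: [-1.571, -0.0, 0.533]
ft_force: [0.4, -0.2, -0.5]
opening: 0.552
t3.95 p[624.3 129.6 160.9] r[-9.000e+01 -1.000e-02  3.054e+01] F[ 0.4 -0.2 -0.5] M[ 0.06   0.062 -0.017] j6 -2.0028 tau6 0.000 op 0.552
t: 4.15
eef_pos: [624.6, 129.1, 160.9]
tcp_rot: [-1.572, -0.0, 0.533]
ft_force: [2.2, -3.8, 0.3]
opening: 0.482
t4.15 p[624.6 129.1 160.9] r[-9.005e+01 -2.000e-02  3.054e+01] F[ 2.2 -3.8  0.3] M[-0.513 -0.254 -0.004] j6 -2.0028 tau6 -0.003 op 0.482
```

Gripped: the 45.8 mm opening matches the 46 mm knob. Drawing the cover forward, with the direction in tool axes at about (-0.945, 0, 0.328).

```bash
python3 -m inch '[-0.0047,0,0.0016,0,0,0,1, -0.0095,0,0.0033,0,0,0,1, -0.0095,0,0.0033,0,0,0,1]'; python3 m.py;  python3 -m inch '[-0.0095,0,0.0033,0,0,0,1,-0.0095,0,0.0033,0,0,0,1,-0.0095,0,0.0033,0,0,0,1,-0.0095,0,0.0033,0,0,0,1,-0.0047,0,0.0016,0,0,0,1]'; python3 m.py
```

```text
t: 4.45
eef_pos: [600.7, 124.3, 161.0]
tcp_rot: [-1.572, -0.003, 0.533]
ft_force: [7.2, -3.4, -3.4]
opening: 0.475
t4.45 p[600.7 124.3 161. ] r[-90.09  -0.16  30.53] F[ 7.2 -3.4 -3.4] M[-0.38  -1.175 -0.09 ] j6 -2.0069 tau6 0.004 op 0.475
t: 4.95
eef_pos: [555.7, 115.2, 160.9]
tcp_rot: [-1.572, -0.002, 0.533]
ft_force: [6.7, -2.7, -4.8]
opening: 0.48
t4.95 p[555.7 115.2 160.9] r[-9.007e+01 -9.000e-02  3.054e+01] F[ 6.7 -2.7 -4.8] M[-0.439 -1.062  0.021] j6 -2.0151 tau6 0.009 op 0.480
```

```bash
python3 -m inch '[-0.0028,0,0.001,0,0,0,1, -0.0028,0,0.001,0,0,0,1,-0.0028,0,0.001,0,0,0,1]' >/dev/null; python3 m.py; for i in 1; do python3 -m inch '[-0.0028,0,0.001,0,0,0,1]' >/dev/null; python3 m.py;  python3 -m inch '[-0.0028,0,0.001,0,0,0,1]' >/dev/null; python3 m.py; done
```

```text
t5.25 p[547.6 113.5 160.9] r[-90.09  -0.12  30.53] F[ 6.6 -4.  -3.5] M[-0.626 -1.04  -0.006] j6 -2.0167 tau6 -0.011 op 0.480
t5.35 p[544.7 113.  160.9] r[-90.09  -0.12  30.54] F[ 7.5 -4.1 -4.1] M[-0.683 -1.083 -0.008] j6 -2.0172 tau6 -0.015 op 0.480
t5.45 p[543.  112.6 161.1] r[-90.16  -0.29  30.52] F[ 21.1   0.2 -16.2] M[ 0.26  -3.736 -0.015] j6 -2.0178 tau6 -0.003 op 0.481
```

The force stepped up to 21 N after about 83 mm of travel, so this looks like the stop. I'll press slightly more to confirm and check against geometry.

```bash
python3 -m inch '[-0.0014,0,0.0005,0,0,0,1]' >/dev/null; python3 m.py;  python3 -m inch '[0,0,0,0,0,0,1]' >/dev/null; python3 m.py
python3 - <<'E'
from h import *
c=env.read_camera("top"); cv2.imwrite("pics/top3.png",cv2.resize(c["pixels"][140:340,150:320],None,fx=3,fy=3,interpolation=cv2.INTER_CUBIC))
c=env.read_camera("scene"); cv2.imwrite("pics/scene3.png",cv2.resize(c["pixels"][150:350,150:350],None,fx=3,fy=3,interpolation=cv2.INTER_CUBIC))
E
python3 m.py
```

```text
t5.55 p[543.  112.6 161.1] r[-90.22  -0.47  30.52] F[ 25.4   0.6 -17.3] M[ 0.276 -4.204  0.036] j6 -2.0181 tau6 0.013 op 0.480
t5.65 p[543.1 112.6 161. ] r[-90.22  -0.46  30.51] F[ 20.4  -0.6 -13.4] M[ 0.082 -3.449 -0.026] j6 -2.0181 tau6 -0.031 op 0.478
t5.75 p[543.1 112.6 161. ] r[-90.21  -0.45  30.51] F[ 20.1  -0.9 -12.2] M[ 0.051 -3.374 -0.043] j6 -2.0180 tau6 -0.030 op 0.477
```

View pics/top3.png

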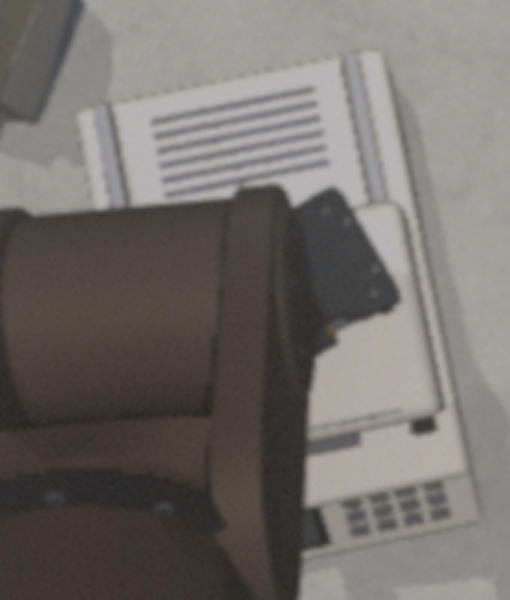

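View pics/scene3.png

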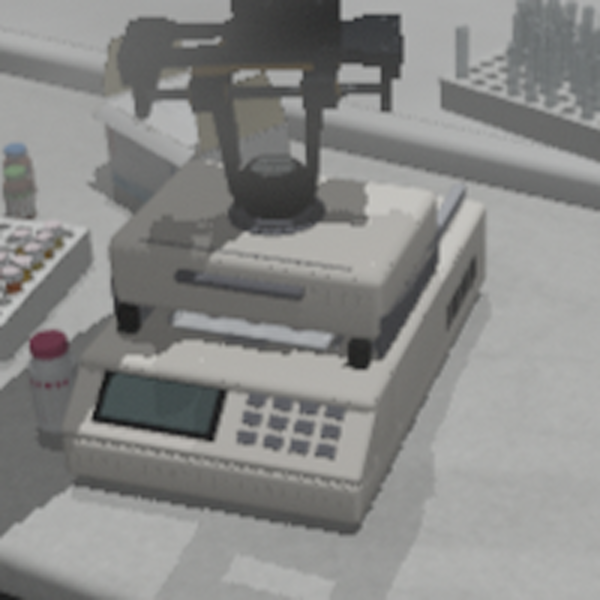

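The scene crop shows the cover's front face against both black stops at (128,317) and (360,350), with the grip on the knob. I'll ease the preload, keeping it slightly forward, then turn with fine sampling.

```bash
cat > s.py <<'E'
from cell import env
import numpy as np
s=env.state(); f=s["ft_force"]; m=s["moment"]; y=np.degrees(s["tcp_rot"][2])
open("log.csv","a").write(f"{s['t']:.3f},{y:.4f},{m[2]:.4f},{s['tau'][5]:.4f},{f[0]:.2f},{f[1]:.2f},{f[2]:.2f}\n")
print(f"{s['t']:.2f} yaw {y:.2f} Mz {m[2]:.3f} tau6 {s['tau'][5]:.3f} F {np.round(f,0)}")
E
python3 -m inch '[0.0016,0,-0.0006,0,0,0,1]' >/dev/null; python3 s.py
python3 -m inch '[0,0,0,0,0,0,1]' >/dev/null; python3 s.py
python3 -m inch '[0,0,0,0,0,0,1]' >/dev/null; python3 s.py; python3 m.py
python3 -m inch '[0,0,0,0,1.5,0,1]' >/dev/null; python3 s.py
python3 -m inch '[0,0,0,0,1.5,0,1]' >/dev/null; python3 s.py
python3 -m inch '[0,0,0,0,1.5,0,1]' >/dev/null; python3 s.py
python3 -m inch '[0,0,0,0,1.5,0,1]' >/dev/null; python3 s.py
python3 -m inch '[0,0,0,0,1.5,0,1]' >/dev/null; python3 s.py
python3 -m inch '[0,0,0,0,1.5,0,1]' >/dev/null; python3 s.py
python3 -m inch '[0,0,0,0,1.5,0,1]' >/dev/null; python3 s.py
python3 -m inch '[0,0,0,0,1.5,0,1]' >/dev/null; python3 s.py
python3 -m inch '[0,0,0,0,1.5,0,1]' >/dev/null; python3 s.py
python3 -m inch '[0,0,0,0,1.5,0,1]' >/dev/null; python3 s.py
```

```text
5.85 yaw 30.52 Mz -0.062 tau6 -0.062 F [ 6. -4. -3.]
5.95 yaw 30.53 Mz -0.005 tau6 -0.030 F [11. -3. -6.]
6.05 yaw 30.53 Mz -0.052 tau6 -0.029 F [12. -3. -7.]
t6.05 p[543.1 112.7 161. ] r[-90.14  -0.24  30.53] F[12.1 -3.1 -6.8] M[-0.347 -1.97  -0.052] j6 -2.0177 tau6 -0.029 op 0.480
6.15 yaw 29.02 Mz 0.058 tau6 -0.659 F [11. -2. -7.]
6.25 yaw 27.48 Mz 0.200 tau6 -0.309 F [11. -3. -7.]
6.35 yaw 25.99 Mz 0.201 tau6 -0.276 F [12. -2. -8.]
6.45 yaw 24.48 Mz 0.104 tau6 -0.316 F [12. -4. -7.]
6.55 yaw 22.98 Mz 0.007 tau6 -0.391 F [11. -3. -7.]
6.65 yaw 21.47 Mz -0.018 tau6 -0.466 F [12. -3. -7.]
6.75 yaw 19.96 Mz -0.040 tau6 -0.512 F [12. -3. -7.]
6.85 yaw 18.46 Mz -0.065 tau6 -0.510 F [12. -4. -6.]
6.95 yaw 16.96 Mz -0.049 tau6 -0.464 F [12. -3. -7.]
7.05 yaw 15.47 Mz 0.022 tau6 -0.394 F [11. -3. -8.]
```

Clean ripple of about ±0.12. tau6 tracks Mz with an offset and far less noise. Continuing.

```bash
python3 -m inch '[0,0,0,0,1.5,0,1]' >/dev/null; python3 s.py
python3 -m inch '[0,0,0,0,1.5,0,1]' >/dev/null; python3 s.py
python3 -m inch '[0,0,0,0,1.5,0,1]' >/dev/null; python3 s.py
python3 -m inch '[0,0,0,0,1.5,0,1]' >/dev/null; python3 s.py
python3 -m inch '[0,0,0,0,1.5,0,1]' >/dev/null; python3 s.py
python3 -m inch '[0,0,0,0,1.5,0,1]' >/dev/null; python3 s.py
python3 -m inch '[0,0,0,0,1.5,0,1]' >/dev/null; python3 s.py
python3 -m inch '[0,0,0,0,1.5,0,1]' >/dev/null; python3 s.py
python3 -m inch '[0,0,0,0,1.5,0,1]' >/dev/null; python3 s.py
python3 -m inch '[0,0,0,0,1.5,0,1]' >/dev/null; python3 s.py
python3 -m inch '[0,0,0,0,1.5,0,1]' >/dev/null; python3 s.py
python3 -m inch '[0,0,0,0,1.5,0,1]' >/dev/null; python3 s.py
python3 -m inch '[0,0,0,0,1.5,0,1]' >/dev/null; python3 s.py
python3 -m inch '[0,0,0,0,1.5,0,1]' >/dev/null; python3 s.py
python3 -m inch '[0,0,0,0,1.5,0,1]' >/dev/null; python3 s.py
python3 -m inch '[0,0,0,0,1.5,0,1]' >/dev/null; python3 s.py
python3 -m inch '[0,0,0,0,1.5,0,1]' >/dev/null; python3 s.py
python3 -m inch '[0,0,0,0,1.5,0,1]' >/dev/null; python3 s.py
python3 -m inch '[0,0,0,0,1.5,0,1]' >/dev/null; python3 s.py
python3 -m inch '[0,0,0,0,1.5,0,1]' >/dev/null; python3 s.py
```

```text
7.15 yaw 13.97 Mz 0.110 tau6 -0.324 F [11. -3. -8.]
7.25 yaw 12.48 Mz 0.160 tau6 -0.278 F [13. -2. -7.]
7.35 yaw 10.98 Mz 0.176 tau6 -0.274 F [12. -3. -8.]
7.45 yaw 9.48 Mz 0.130 tau6 -0.316 F [12. -3. -7.]
7.55 yaw 7.98 Mz 0.017 tau6 -0.391 F [12. -3. -7.]
7.65 yaw 6.47 Mz -0.035 tau6 -0.466 F [12. -3. -7.]
7.75 yaw 4.96 Mz -0.112 tau6 -0.512 F [13. -3. -7.]
7.85 yaw 3.46 Mz -0.040 tau6 -0.510 F [12. -3. -8.]
7.95 yaw 1.96 Mz -0.073 tau6 -0.464 F [11. -4. -7.]
8.05 yaw 0.47 Mz 0.047 tau6 -0.394 F [11. -3. -7.]
8.15 yaw -1.02 Mz 0.154 tau6 -0.324 F [11. -2. -7.]
8.25 yaw -2.52 Mz 0.160 tau6 -0.278 F [11. -3. -7.]
8.35 yaw -4.01 Mz 0.143 tau6 -0.274 F [12. -4. -7.]
8.45 yaw -5.52 Mz 0.084 tau6 -0.316 F [12. -2. -8.]
8.55 yaw -7.02 Mz 0.078 tau6 -0.390 F [12. -3. -8.]
8.65 yaw -8.53 Mz 0.003 tau6 -0.466 F [12. -3. -7.]
8.75 yaw -10.04 Mz -0.128 tau6 -0.512 F [12. -3. -6.]
8.85 yaw -11.54 Mz -0.089 tau6 -0.510 F [11. -3. -8.]
8.95 yaw -13.04 Mz 0.007 tau6 -0.464 F [12. -3. -7.]
9.05 yaw -14.53 Mz 0.008 tau6 -0.394 F [12. -3. -7.]
```

tau6 repeats to 0.001 from click to click, so contact will be unmistakable. Three clicks done without contact.

```bash
python3 -m inch '[0,0,0,0,1.5,0,1]' >/dev/null; python3 s.py
python3 -m inch '[0,0,0,0,1.5,0,1]' >/dev/null; python3 s.py
python3 -m inch '[0,0,0,0,1.5,0,1]' >/dev/null; python3 s.py
python3 -m inch '[0,0,0,0,1.5,0,1]' >/dev/null; python3 s.py
python3 -m inch '[0,0,0,0,1.5,0,1]' >/dev/null; python3 s.py
python3 -m inch '[0,0,0,0,1.5,0,1]' >/dev/null; python3 s.py
python3 -m inch '[0,0,0,0,1.5,0,1]' >/dev/null; python3 s.py
python3 -m inch '[0,0,0,0,1.5,0,1]' >/dev/null; python3 s.py
python3 -m inch '[0,0,0,0,1.5,0,1]' >/dev/null; python3 s.py
python3 -m inch '[0,0,0,0,1.5,0,1]' >/dev/null; python3 s.py
python3 -m inch '[0,0,0,0,1.5,0,1]' >/dev/null; python3 s.py
python3 -m inch '[0,0,0,0,1.5,0,1]' >/dev/null; python3 s.py
python3 -m inch '[0,0,0,0,1.5,0,1]' >/dev/null; python3 s.py
python3 -m inch '[0,0,0,0,1.5,0,1]' >/dev/null; python3 s.py
python3 -m inch '[0,0,0,0,1.5,0,1]' >/dev/null; python3 s.py
python3 -m inch '[0,0,0,0,1.5,0,1]' >/dev/null; python3 s.py
python3 -m inch '[0,0,0,0,1.5,0,1]' >/dev/null; python3 s.py
python3 -m inch '[0,0,0,0,1.5,0,1]' >/dev/null; python3 s.py
python3 -m inch '[0,0,0,0,1.5,0,1]' >/dev/null; python3 s.py
python3 -m inch '[0,0,0,0,1.5,0,1]' >/dev/null; python3 s.py
```

```text
9.15 yaw -16.02 Mz 0.127 tau6 -0.324 F [12. -3. -7.]
9.25 yaw -17.52 Mz 0.127 tau6 -0.278 F [11. -3. -8.]
9.35 yaw -19.02 Mz 0.078 tau6 -0.274 F [12. -3. -7.]
9.45 yaw -20.52 Mz 0.120 tau6 -0.316 F [12. -3. -7.]
9.55 yaw -22.02 Mz 0.003 tau6 -0.390 F [12. -3. -8.]
9.65 yaw -23.53 Mz -0.037 tau6 -0.466 F [12. -4. -7.]
9.75 yaw -25.04 Mz -0.112 tau6 -0.511 F [13. -3. -7.]
9.85 yaw -26.54 Mz -0.018 tau6 -0.459 F [12. -3. -8.]
9.95 yaw -28.03 Mz -0.026 tau6 -0.400 F [12. -3. -7.]
10.05 yaw -29.53 Mz 0.085 tau6 -0.331 F [11. -3. -8.]
10.15 yaw -31.02 Mz 0.166 tau6 -0.258 F [12. -3. -7.]
10.25 yaw -32.51 Mz 0.221 tau6 -0.210 F [13. -3. -8.]
10.35 yaw -34.00 Mz 0.225 tau6 -0.201 F [11. -3. -7.]
10.45 yaw -35.50 Mz 0.215 tau6 -0.241 F [12. -3. -7.]
10.55 yaw -37.01 Mz 0.115 tau6 -0.312 F [12. -3. -7.]
10.65 yaw -38.52 Mz 0.033 tau6 -0.387 F [12. -3. -8.]
10.75 yaw -40.03 Mz -0.031 tau6 -0.433 F [12. -3. -8.]
10.85 yaw -41.53 Mz -0.016 tau6 -0.432 F [12. -3. -8.]
10.95 yaw -43.03 Mz 0.067 tau6 -0.386 F [12. -3. -7.]
11.05 yaw -44.52 Mz 0.074 tau6 -0.315 F [12. -3. -7.]
```

Contact shows clearly: between 55.6° and 57.1° of turn, tau6 steps +0.063 against the repeated pattern, then gains +0.016 per click. That is about 3.75 clicks, so the plate has met the caps as the 4th click is reached. Three further is click 7, at 105° of turn and yaw -74.5°. I'm at click 5 now, so two more.

```bash
python3 -m inch '[0,0,0,0,1.5,0,1]' >/dev/null; python3 s.py
python3 -m inch '[0,0,0,0,1.5,0,1]' >/dev/null; python3 s.py
python3 -m inch '[0,0,0,0,1.5,0,1]' >/dev/null; python3 s.py
python3 -m inch '[0,0,0,0,1.5,0,1]' >/dev/null; python3 s.py
python3 -m inch '[0,0,0,0,1.5,0,1]' >/dev/null; python3 s.py
python3 -m inch '[0,0,0,0,1.5,0,1]' >/dev/null; python3 s.py
python3 -m inch '[0,0,0,0,1.5,0,1]' >/dev/null; python3 s.py
python3 -m inch '[0,0,0,0,1.5,0,1]' >/dev/null; python3 s.py
python3 -m inch '[0,0,0,0,1.5,0,1]' >/dev/null; python3 s.py
python3 -m inch '[0,0,0,0,1.5,0,1]' >/dev/null; python3 s.py
python3 -m inch '[0,0,0,0,1.5,0,1]' >/dev/null; python3 s.py
python3 -m inch '[0,0,0,0,1.5,0,1]' >/dev/null; python3 s.py
python3 -m inch '[0,0,0,0,1.5,0,1]' >/dev/null; python3 s.py
python3 -m inch '[0,0,0,0,1.5,0,1]' >/dev/null; python3 s.py
python3 -m inch '[0,0,0,0,1.5,0,1]' >/dev/null; python3 s.py
python3 -m inch '[0,0,0,0,1.5,0,1]' >/dev/null; python3 s.py
python3 -m inch '[0,0,0,0,1.5,0,1]' >/dev/null; python3 s.py
python3 -m inch '[0,0,0,0,1.5,0,1]' >/dev/null; python3 s.py
python3 -m inch '[0,0,0,0,1.5,0,1]' >/dev/null; python3 s.py
python3 -m inch '[0,0,0,0,1.5,0,1]' >/dev/null; python3 s.py
python3 -m inch '[0,0,0,0,0,0,1]' >/dev/null; python3 s.py; python3 m.py
python3 - <<'E'
from h import *
c=env.read_camera("wrist"); cv2.imwrite("pics/wrist4.png",c["pixels"])
E
```

```text
11.15 yaw -46.01 Mz 0.184 tau6 -0.242 F [12. -3. -7.]
11.25 yaw -47.51 Mz 0.259 tau6 -0.193 F [12. -4. -7.]
11.35 yaw -49.00 Mz 0.242 tau6 -0.186 F [12. -4. -7.]
11.45 yaw -50.51 Mz 0.187 tau6 -0.224 F [12. -3. -7.]
11.55 yaw -52.01 Mz 0.110 tau6 -0.295 F [12. -2. -7.]
11.65 yaw -53.52 Mz 0.030 tau6 -0.370 F [11. -3. -7.]
11.75 yaw -55.03 Mz 0.038 tau6 -0.416 F [12. -3. -6.]
11.85 yaw -56.53 Mz -0.009 tau6 -0.415 F [12. -3. -6.]
11.95 yaw -58.03 Mz 0.099 tau6 -0.370 F [10. -4. -8.]
12.05 yaw -59.52 Mz 0.114 tau6 -0.299 F [12. -3. -7.]
12.15 yaw -61.01 Mz 0.195 tau6 -0.226 F [11. -3. -7.]
12.25 yaw -62.50 Mz 0.303 tau6 -0.177 F [12. -3. -7.]
12.35 yaw -64.00 Mz 0.244 tau6 -0.169 F [12. -3. -7.]
12.45 yaw -65.50 Mz 0.212 tau6 -0.207 F [10. -4. -8.]
12.55 yaw -67.00 Mz 0.172 tau6 -0.278 F [11. -2. -7.]
12.65 yaw -68.51 Mz 0.048 tau6 -0.353 F [11. -3. -7.]
12.75 yaw -70.02 Mz 0.045 tau6 -0.399 F [11. -5. -7.]
12.85 yaw -71.52 Mz 0.074 tau6 -0.399 F [11. -3. -8.]
12.95 yaw -73.02 Mz 0.076 tau6 -0.354 F [11. -3. -8.]
13.05 yaw -74.52 Mz 0.170 tau6 -0.283 F [11. -3. -8.]
13.15 yaw -74.51 Mz 0.066 tau6 0.386 F [12. -3. -7.]
t13.15 p[543.2 112.6 161. ] r[-8.972e+01 -8.000e-02 -7.451e+01] F[11.6 -3.3 -6.5] M[-0.622 -2.044  0.066] j6 -0.1844 tau6 0.386 op 0.476
```

View pics/wrist4.png

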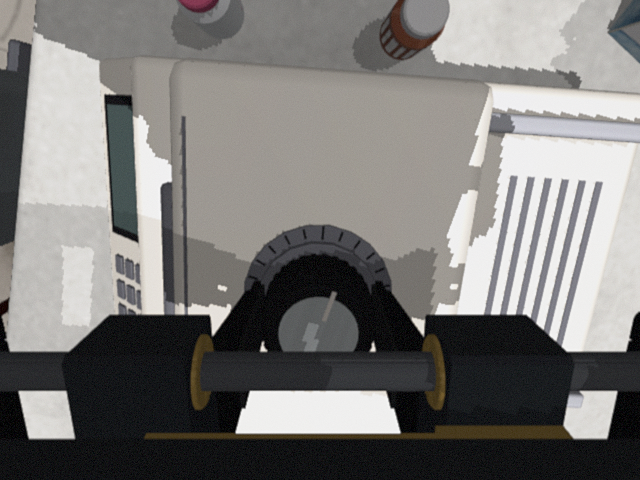

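The index line sits at the same image position relative to the gripper as before the turn, (333,292), so there was no slip. The ripple phase ends on a detent and clicks 5–7 kept gaining 0.016 each. Opening now.

```bash
python3 -m inch '[0,0,0,0,0,0,-1,0,0,0,0,0,0,-1,0,0,0,0,0,0,-1,0,0,0,0,0,0,-1,0,0,0,0,0,0,-1,0,0,0,0,0,0,-1]'; python3 m.py; python3 -m inch '[0,0,0,0,0,0,-1,0,0,0,0,0,0,-1]'; python3 m.py
python3 - <<'E'
from h import *
c=env.read_camera("wrist"); cv2.imwrite("pics/wrist5.png",c["pixels"])
E
```

```text
t: 13.8
eef_pos: [541.0, 112.9, 160.9]
tcp_rot: [-1.571, 0.0, -1.3]
ft_force: [-0.5, -0.3, 0.3]
opening: 0.928
t13.80 p[541.  112.9 160.9] r[-90.     0.   -74.46] F[-0.5 -0.3  0.3] M[-0.076  0.005 -0.018] j6 -0.1852 tau6 -0.000 op 0.928
t: 14.0
eef_pos: [541.0, 112.9, 160.8]
tcp_rot: [-1.571, 0.0, -1.3]
ft_force: [-0.1, 0.3, 0.1]
opening: 0.995
t14.00 p[541.  112.9 160.8] r[-90.     0.   -74.46] F[-0.1  0.3  0.1] M[-0.054  0.051 -0.029] j6 -0.1852 tau6 -0.000 op 0.995
```

View pics/wrist5.png

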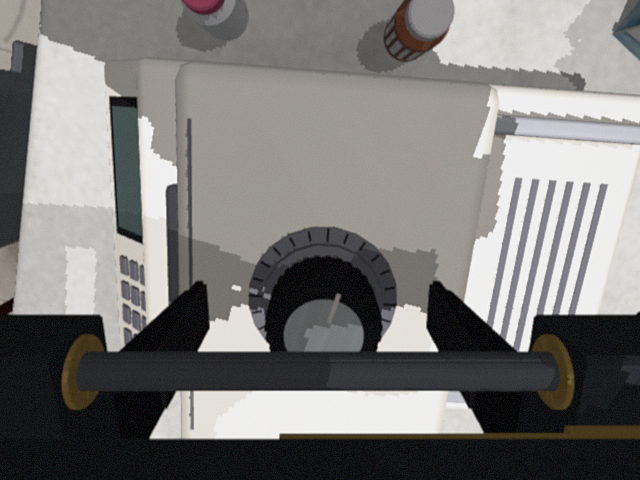

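Released cleanly, with zero force and the index line unchanged at about (337,295). Retreating upward, then back and left, to verify with the top camera.

```bash
python3 -m inch '[0,-0.01,0,0,0,0,-1,0,-0.02,0,0,0,0,-1,0,-0.03,0,0,0,0,-1,0,-0.03,0,0,0,0,-1,0,0,0,0,0,0,-1]'; python3 -m inch '[0,0,0,0,0,0,-1]'>/dev/null; python3 m.py; python3 go.py 278 559 260
python3 - <<'E'
from h import *
c=env.read_camera("wrist"); cv2.imwrite("pics/wrist6.png",c["pixels"]); W=cloud(c); z=W[...,2]
k=(z>178)&(z<196); P=W[k]; print("knob",len(P),P.mean(0),cv2.minEnclosingCircle(P[:,:2].astype(np.float32)))
E
```

```text
t: 14.55
eef_pos: [542.3, 113.0, 255.3]
tcp_rot: [-1.564, -0.001, -1.299]
ft_force: [0.3, -0.0, 0.1]
opening: 1.001
t14.65 p[541.  112.9 251.6] r[-8.992e+01 -1.000e-02 -7.446e+01] F[ 0.3 -0.2 -0.8] M[-0.068  0.075 -0.024] j6 -0.1852 tau6 0.001 op 0.999
tool shift mm [-500.3   -8.7 -133.8]
knob 4363 [541.93567563 113.93693787 183.95941814] ((542.58544921875, 112.137939453125), 23.284738540649414)
```

View pics/wrist6.png

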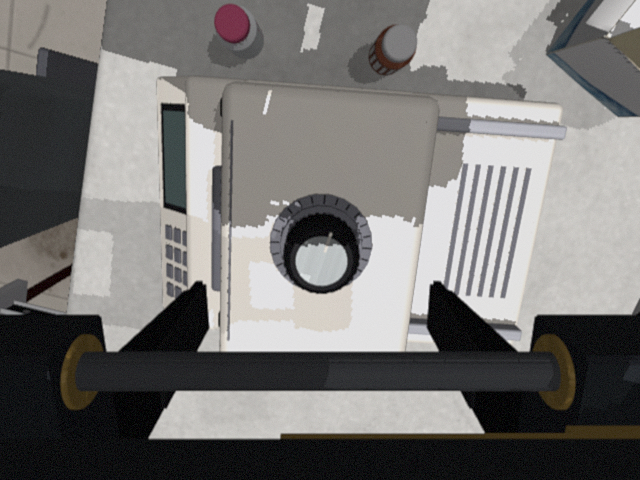

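```bash
python3 -m inch '[-0.02,0,-0.005,0,0,0,-1,-0.04,0,-0.01,0,0,0,-1,-0.04,0,-0.01,0,0,0,-1,-0.04,0,-0.01,0,0,0,-1,-0.04,0,-0.01,0,0,0,-1,-0.04,0,-0.01,0,0,0,-1,-0.04,0,-0.01,0,0,0,-1,-0.04,0,-0.01,0,0,0,-1,-0.04,0,-0.01,0,0,0,-1,-0.02,0,-0.005,0,0,0,-1]'; python3 -m inch '[-0.04,0,-0.02,0,0,0,-1,-0.04,0,-0.02,0,0,0,-1,-0.02,0,-0.01,0,0,0,-1,0,0,0,0,0,0,-1,0,0,0,0,0,0,-1]'
python3 - <<'E'
from h import *
c=env.read_camera("top"); W=cloud(c); cv2.imwrite("pics/top7.png",c["pixels"])
cv2.imwrite("pics/top7c.png",cv2.resize(c["pixels"][140:340,150:320],None,fx=3,fy=3,interpolation=cv2.INTER_CUBIC))
reg=np.zeros((480,640),bool); reg[140:340,150:320]=1; z=W[...,2]
k=reg&(z>178)&(z<196); P=W[k]; print("knob",cv2.minEnclosingCircle(P[:,:2].astype(np.float32)))
P=W[reg&(z>142)&(z<157)]; print("cover",cv2.minAreaRect(P[:,:2].astype(np.float32)))
# deck in cycler axes: extent along x at deck level
a=np.radians(11.4); ex=np.array([np.cos(a),np.sin(a)]); ey=np.array([-ex[1],ex[0]])
o=np.array([542.9,112.8]); q=W[...,:2]-o; X=q@ex;Y=q@ey
m=reg&(z>80)&(z<90)&(np.abs(Y)<100); print("deck x range rel dial",np.percentile(X[m],[0.2,99.8]))
m=reg&(z>15)&(z<95)&(np.abs(Y)<95); print("body x range",np.percentile(X[m],[0.2,99.8]))
E
```

```text
t: 15.7
eef_pos: [355.8, 437.5, 249.6]
tcp_rot: [-1.573, -0.001, -1.298]
ft_force: [0.6, -0.8, -0.1]
opening: 0.998
t: 16.2
eef_pos: [282.6, 518.2, 249.8]
tcp_rot: [-1.572, -0.001, -1.298]
ft_force: [1.1, -0.1, 0.5]
opening: 1.004
knob ((543.254150390625, 112.75753784179688), 23.021379470825195)
cover ((543.3823852539062, 112.87989807128906), (135.92178344726562, 195.8245849609375), 11.42260456085205)
deck x range rel dial [-108.67201934  179.18960356]
body x range [-144.03425473  179.55658466]
```

View pics/top7.png

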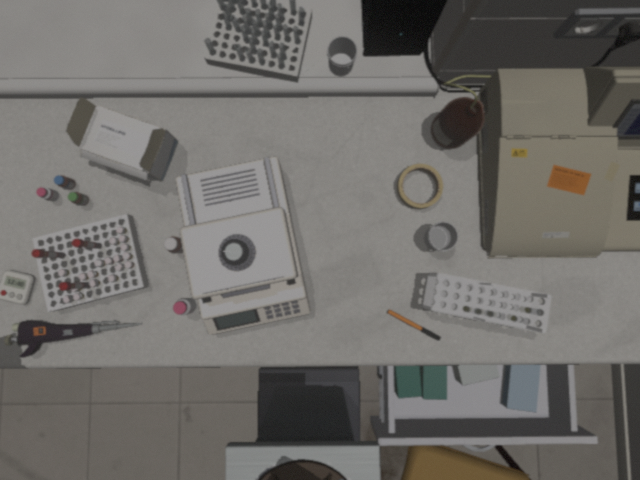

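View pics/top7c.png

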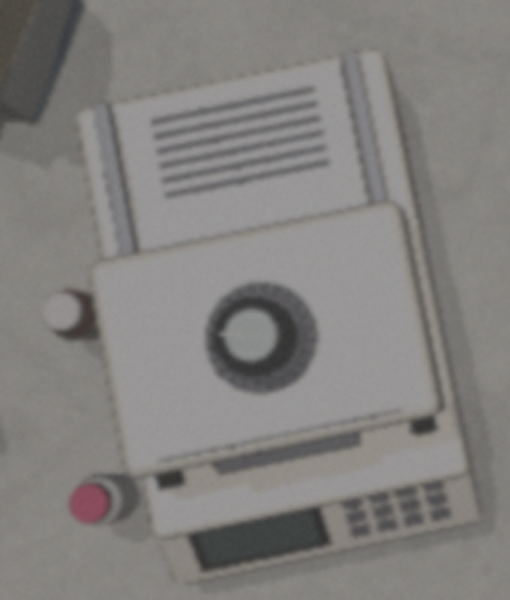

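The top view shows the cover against the stops, knob at (543.3,112.8), 83 mm of travel. Vials at (173,244) and (182,307), tape at (420,187) and cup at (440,237) are all at their original pixels. Handing in.

Run:
```python
from cell import env
print(env.job_done(), env.state()["t"])
```

```text
the job is handed in; nothing more can be done
the job is handed in; nothing more can be done
```

The cover is home on its stops, the dial is three clicks past contact and released, and I handed the job in at about 16 s.

- **Cover:** I drew it forward by the dial about 83 mm. The force jumped from about 7 N to 25 N and the cover moved no further. The top view put the dial about 18 mm ahead of the cycler's middle, against the nominal 20 mm, which is within the camera's accuracy.
- **Dial:** The wrist torque repeated to 0.001 N m each click, then stepped up by 0.063 N m at about 56° of turn (3.75 clicks). I read that as contact at the 4th click and stopped on click 7, at 105°. The torque grew about 0.016 N m per click after contact, so the plate should be pressing roughly 20–21 N by the figures given, below the 27 N crush limit.
- **Release:** The knob's index line sat in the same place relative to the gripper before the turn, after it and after letting go, so the knob did not slip or spring back noticeably.
- **Bench:** The two vials, tape and cup are at the same pixels as at the start. The tray is now under the cover, so I could not see it to check it.

The contact fell about a quarter click before a detent, so "three clicks further" meant rounding to the nearest one, click 7. No check failed.

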